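# Park the rolling pin in the pastry board's rest

## Task

The rolling pin lies loose on the pastry board. Roll it over the board with your fingertips, away from the robot, into its rest (the long groove near the back edge), and nudge it lengthwise where needed so that it lies fully down in the groove, between the groove's two closed ends. It is only to be pushed: do not drag it there without rolling, do not pick it up, and leave the other things where they stand.

Things in the scene. Friction and masses are not known exactly. Their poses are not given: they have to be found in the camera images.
- pastry_board: Wooden pastry board, fixed to the worktop, pale with darker end strips: 200 mm deep (x), 350 mm long (y), 24 mm thick. Origin: centre of its underside; +x to its back edge, away from the robot, +y along it to the left. Its flat top is 24 mm above the worktop; the groove for the pin runs along its y near the back edge.
- pin_rest (a point): Middle of the groove, on its flat floor, 16 mm above the worktop; same axes as the board, and 55 mm behind the board's centre (board x). The groove is 42 mm wide (x), 8 mm deep with square sides, and 248 mm long (y); both ends are closed by the end strips, so the 240 mm barrel has 4 mm play each way; darker floor.
- rolling_pin: Pale wooden rolling pin, ~0.5 kg: barrel 50 mm diameter, 240 mm long; handles 25 mm diameter, 75 mm long; 390 mm over all. Origin: its very centre; own y = its axis, x and z turn as it rolls. On the board's flat field its centre is 49 mm and its top 74 mm above the worktop, in the groove 41 and 66 mm. It rolls with drag and soon stops; pushed on top it goes half as far as the fingertip.
- pin_end_left (a point): Centre of the end of the pin's left (+y) handle, on its axis, 195 mm from the pin's centre. With the pin centred, each handle reaches 20 mm past the board's end. At the start the axis is within 0.08 rad of the groove's direction, the pin 72 to 95 mm before the groove's centre line and up to 60 mm off its middle to either side.
- pin_end_right (a point): The same on the right (-y) handle.
- pepper_mill: Dark wooden pepper mill, 58 mm diameter, 170 mm tall, standing behind the board; origin: centre of its underside. Leave alone.
- sugar_jar: Glass jar with a dark lid and yellowish contents, 60 mm diameter, 85 mm tall, standing behind the board; origin: centre of its underside. Leave alone.
- salt_shaker: Grey-topped glass shaker, 44 mm diameter, 90 mm tall, standing behind the board; origin: centre of its underside. Leave alone.
- timer: Red and white wind-up kitchen timer, 65 mm diameter, 56 mm tall, standing to the right of the board; origin: centre of its underside. Leave alone.
- spice_jar: Spice jar with a dark cap, 41 mm diameter, 105 mm tall, standing to the right of the board; origin: centre of its underside. Leave alone.
- cup: Small white cup with a handle, 62 x 88 mm, 50 mm tall, standing to the left of the board; origin: middle of its underside. Leave alone.

How it is judged:
On the way:
1. the pin has turned over by about a quarter of a turn (1.5 rad), rolling on the board (angle between rolling_pin's own z axis and vertical above 1.5 rad and height (world z) of rolling_pin below 0.055 m), for 0.02 s.
At the end, for the whole second after the job is handed in: The pin lies at rest fully down in the groove: its centre within 7 mm of the groove's centre line and 6.5 mm of the groove's middle, no higher than 42.5 mm above the worktop (41 mm is fully down), its axis level within 0.016 rad and parallel to the groove within 0.05 rad (x of rolling_pin in the frame of pastry_board between 0.048 and 0.062 m and y of rolling_pin in the frame of pastry_board between -0.0065 and 0.0065 m and z of rolling_pin in the frame of pastry_board below 0.0425 m and angle between the y axis of rolling_pin and the y axis of pastry_board, either way round below 0.05 rad and angle between rolling_pin's own y axis and vertical between 1.555 and 1.587 rad and linear speed of rolling_pin below 0.01 m/s); the robot touches nothing.
It fails at once if the pin was lifted: its centre rose more than 12 mm above its height on the board (height (world z) of rolling_pin above 0.061 m).
It fails at once if an end of the pin was picked up or fell off the board (axis more than 0.15 rad from level) (angle between rolling_pin's own y axis and vertical below 1.42 rad or angle between rolling_pin's own y axis and vertical above 1.72 rad).
It fails at once if something standing round the board was moved by more than 20 mm (distance of any of pepper_mill, sugar_jar, salt_shaker, timer, spice_jar, cup from where it was at the start of the episode above 0.02 m).
It also fails if it takes over 56 s, if anything falls off the work surface, if the arm or the gripper's body presses on something with over 40 N, if the wrist force passes 120 N, or if a joint passes its speed limit or range.

## Robot

A 6-joint arm with a two-finger parallel gripper is mounted at the origin on a cart in front of the work surface, level with it; the furniture and walls round the work are solid. World frame = base frame: x ahead of the robot, y to its left, z up, the work surface at z = 0. Lengths are in m, angles in rad, forces in N, time in s.
With the tool pointing down it reaches from about 0.25 to 0.775 m from the base axis. Payload 4 kg.
Tool frame: the origin (TCP) lies at the very end of the fingers, on their centre line; the grasp point (between the pads) lies 19 mm behind it; z points along the fingers, y is the line along which they close (so a half turn about z gives the same grasp; the last joint's range is limited). The gripper opens to 94 mm and grips with 3 to 60 N. Pads are 16 mm wide; open, the fingers measure 119 mm over their backs; the gripper's body (75 mm by 177 mm) begins 78 mm behind the grasp point.
Start: joints at [1.215, 0.087, 1.371, -0, 1.684, -0.103], TCP at [0.138, 0.533, 0.206] pointing down, gripper open.
Joint ranges: [-3.1, 3.1], [-0.76, 2.03], [0.27, 2.55], [-1.08, 4.22], [0.17, 2.65], [-2.57, 2.57]. Speed limits (rad/s): [2.79, 2.79, 3.14, 3.14, 3.14, 3.14].

## Interface

Orientations are given as a rotation vector (axis times angle).
In Python, from workcell import * gives the robot as it stands. The module is installed in compiled form; this text tells all that it offers.
- The arm moves only by the tool move_arm, never from a script. Its argument "steps" is a list of rows, each an object of numbers: "claw": the opening, from 0 (shut) to 1 (fully open); "dx", "dy", "dz": the shift along the tool's x, y, z in m; "wx", "wy", "wz": the turn, a rotation vector about the tool's x, y, z in degrees. In form: [{"claw": .., "dx": .., "dy": .., "dz": .., "wx": .., "wy": .., "wz": ..}, ...]. A call has 1 to 20 rows; each row shifts and turns the commanded pose from where the row before left it, along the tool's axes as they then stand; what a row does not reach is not made up. A row lasts 1/8 s, in which the tool goes at most 62.5 mm and 10.7 degrees, less where a joint would pass 70% of its speed; a pose out of reach is approached as far as the arm can. A call is refused whole if a number of a shift passes 0.0625 or a number of a turn 10.7, either way. A call with a gripper value outside its range is refused whole. The fingers move at their own pace and stop on an object; the grip force is fixed at half the most. Time passes only in rows, so rows that do not move let the fingers close. It gives the time, the measured TCP pose, the force, the opening and the grip force at its end, in the units of the state.
- observe(): the state, without advancing time (a new reading comes with each control period).
- read_camera(name): name is "scene" or "top" or "wrist"; returns the picture (400x640x3 uint8, blue, green, red); there is no depth.
- calibration(name): a dict with "fov_y" (degrees; the focal length in pixels is half the picture's height over the tangent of half this angle, whatever the lens; pixels are square), "cx", "cy" (the principal point, pixels), "D" ([k1, k2, p1, p2, k3] as OpenCV has them; the pictures are not rectified), "extrinsics" (4x4, takes a point from camera to world coordinates). Camera axes: x right, y down, z forward; pixel columns grow to the right and rows downward; lengths in m; the calibration is good to about 2 mm. A picture is of the moment at which its call begins: read the wrist's pose just before it. calibration takes no time and is no camera call; for the wrist camera it gives the pose at the moment of the call.
- sign_off(): hands the job in; it is judged then, once.
The state is a dict: "time_s": time; "q": joint angles; "qvel": joint speeds; "joint_efforts": joint torques, N m; "eef_pos": TCP position; "tool_rot": TCP orientation; "contact_force": force on the tool from outside, world axes, zero at the start; "moment": the same for the moment, N m; "grip_width": opening from 0.0 (shut) to 1.0 (fully open); "grasp_force": force on a finger pad.
Only numpy, scipy, OpenCV 4.12 (cv2) and the standard library are available. Lean on these libraries where they do the work, as an engineer would, in place of code of your own. Each camera call takes 0.05 s, during which the arm holds its last target. There are 200 camera calls.

## Working session

There is one attempt and no reset: what is moved stays moved. The work goes in short steps, Python scripts to look and compute and a tool call to move; the robot and the scene stay as the last step left them, time stands still between calls to the robot, and variables do not carry over. Pictures are saved under pics/ and viewed, at most 10 in all, crops included, and the job is handed in when it is done.

Besides the shell and the picture viewer there is one more tool, called after "Call:" as name([rows], argument=value, ...), one row to a line, values as JSON. move_arm: Moves the arm, as the interface text tells. Its arguments: {"type":"object","properties":{"steps":{"type":"array","items":{"type":"object","properties":{"claw":{"type":"number"},"dx":{"type":"number"},"dy":{"type":"number"},"dz":{"type":"number"},"wx":{"type":"number"},"wy":{"type":"number"},"wz":{"type":"number"}}}}},"required":["steps"]}

```bash
mkdir -p pics
cat > h.py <<'E'
from workcell import *
import numpy as np, cv2
def K(c):
    f=200/np.tan(np.radians(c["fov_y"])/2); return np.array([[f,0,c["cx"]],[0,f,c["cy"]],[0,0,1.]])
def ray(c,uv,z):
    p=cv2.undistortPoints(np.array(uv,float).reshape(-1,1,2),K(c),np.array(c["D"],float)).reshape(-1,2)
    T=np.array(c["extrinsics"]); d=np.c_[p,np.ones(len(p))]@T[:3,:3].T; o=T[:3,3]
    return o+d*((z-o[2])/d[:,2])[:,None]
E
python3 - <<'E'
from h import *
for n in("top","scene"):
    cv2.imwrite(f"pics/{n}0.png",read_camera(n)); c=calibration(n); print(n,np.round(c["extrinsics"],3).tolist(),c["fov_y"])
s=observe(); print(s)
E
```

```text
top [[0.053, -0.973, 0.223, 0.324], [-0.999, -0.052, 0.012, 0.013], [0.0, -0.223, -0.975, 1.32], [0.0, 0.0, 0.0, 1.0]] 56.38056060663552
scene [[-0.111, -0.849, 0.517, -0.199], [-0.994, 0.089, -0.068, 0.15], [0.012, -0.521, -0.854, 1.379], [0.0, 0.0, 0.0, 1.0]] 45.58395288654879
{'time_s': 0.1, 'q': array([ 1.21490742e+00,  8.78876362e-02,  1.37209818e+00, -2.61811552e-05,
        1.68361048e+00, -1.03074928e-01]), 'qvel': array([ 0.00077278, -0.00210525, -0.00289716, -0.0011475 ,  0.00040341,
        0.00075694]), 'joint_efforts': array([ 2.05572964e-03, -3.41254914e+01, -3.03300405e+01,  7.18555832e-02,
        3.04866547e-02, -9.47320200e-05]), 'eef_pos': array([0.13739622, 0.53204606, 0.20442016]), 'tool_rot': array([-3.96012626e-01, -3.11609766e+00,  3.07368807e-03]), 'contact_force': array([-0.30833667,  0.17427325, -0.41979381]), 'moment': array([-0.04435696,  0.04562816,  0.04988718]), 'grasp_force': 0.0, 'grip_width': 1.0002768269538704}
```

View pics/top0.png

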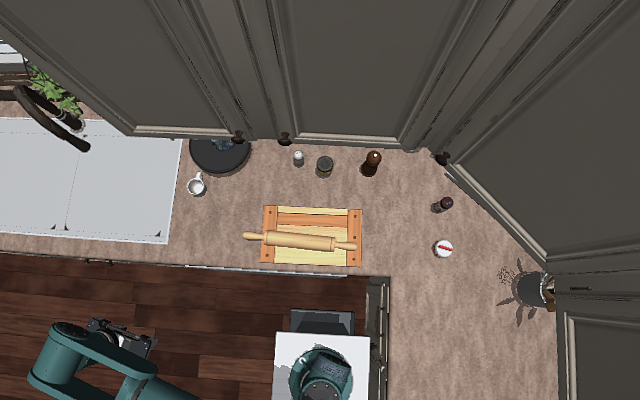

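View pics/scene0.png

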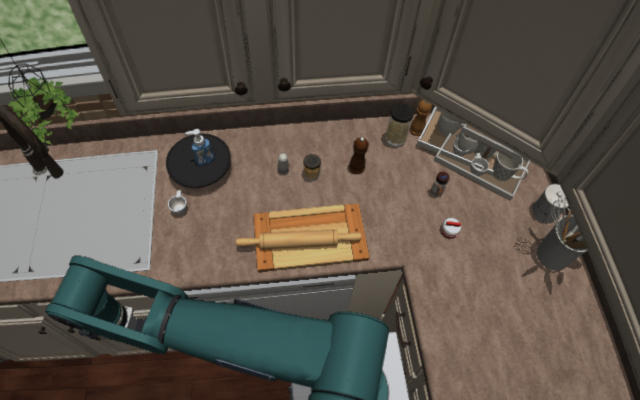

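The board is at about (262,206)–(362,266) in the top view and the pin runs from (243,236) to (356,246). In the scene view the board corners are near (254,214), (361,205), (368,260) and (259,268), with the pin from (237,242) to (360,237). I'll take enlarged crops for better pixel positions.

Run:
```python
from h import *
a=cv2.imread("pics/top0.png")[198:273,238:368]; b=cv2.imread("pics/scene0.png")[198:273,232:372]
cv2.imwrite("pics/topc.png",cv2.resize(a,None,fx=6,fy=6,interpolation=cv2.INTER_CUBIC))
```

```text
(no output)
```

View pics/topc.png

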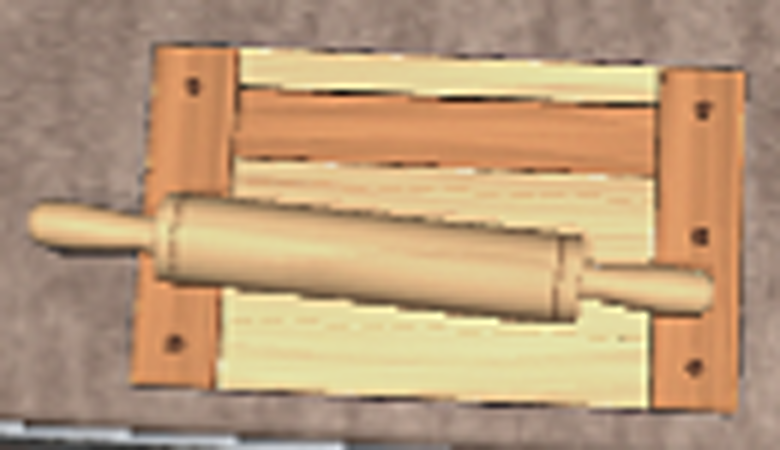

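Crop of the top view (6x): board corners are (155,45), (745,70), (735,412) and (132,386). The groove floor lies between rows ~88–105 and 155–178, columns 235–658. Pin ends are at (30,222) and (713,292), with the barrel from x≈165 to ≈580.

Run:
```python
from h import *
c=calibration("top")
f=lambda p:np.array([(238+(x+.5)/6-.5,198+(y+.5)/6-.5) for x,y in p])
B=ray(c,f([(155,45),(745,70),(735,412),(132,386)]),.024); print(B.round(4)); 
ya=(B[0]+B[3]-B[1]-B[2]);print("yaw",np.arctan2(-ya[0],ya[1]),"c",B.mean(0))
E_=ray(c,f([(30,222),(713,292),(160,240),(578,278)]),.049); print(E_.round(4))
cen=B.mean(0)[:2]
th=np.arctan2(-ya[0],ya[1]);R=np.array([[np.cos(th),-np.sin(th)],[np.sin(th),np.cos(th)]])
print("board frame",((E_[:,:2]-cen)@R).round(4)); d=E_[0]-E_[1];print("pin yaw",np.arctan2(-d[0],d[1]),"c",E_[:2].mean(0),E_[2:].mean(0))
print("rest",cen+R@[.055,0])
print("others",ray(c,[(443,250),(195,190)],0.03).round(3), ray(c,[(325,170),(370,172),(299,163)],0).round(3))
```

```text
[[ 0.5782  0.2332  0.024 ]
 [ 0.5817 -0.1158  0.024 ]
 [ 0.3824 -0.1163  0.024 ]
 [ 0.3785  0.2293  0.024 ]]
yaw 0.010674723035238547 c [0.48023088 0.05760094 0.024     ]
[[ 0.4665  0.2917  0.049 ]
 [ 0.4478 -0.0991  0.049 ]
 [ 0.4605  0.2163  0.049 ]
 [ 0.4518 -0.0224  0.049 ]]
board frame [[-0.0112  0.2342]
 [-0.0341 -0.1564]
 [-0.0181  0.1589]
 [-0.0293 -0.0797]]
pin yaw -0.047894923728760266 c [0.45717472 0.09626766 0.049     ] [0.45611191 0.09694809 0.049     ]
rest [0.53522775 0.05818803]
others [[ 0.451 -0.402  0.03 ]
 [ 0.619  0.484  0.03 ]] [[ 0.727  0.022  0.   ]
 [ 0.728 -0.145  0.   ]
 [ 0.749  0.119  0.   ]]
```

Call:
move_arm([
  {"claw": 0, "wz": -7.55},
  {"claw": 0, "wz": -7.55},
  {"claw": 0, "dx": -0.041, "dy": -0.027},
  {"claw": 0, "dx": -0.041, "dy": -0.027},
  {"claw": 0, "dx": -0.041, "dy": -0.027},
  {"claw": 0, "dx": -0.041, "dy": -0.027},
  {"claw": 0, "dx": -0.041, "dy": -0.027},
  {"claw": 0, "dx": -0.041, "dy": -0.027},
  {"claw": 0, "dx": -0.041, "dy": -0.027},
  {"claw": 0, "dx": -0.041, "dy": -0.027},
  {"claw": 0},
  {"claw": 0},
])

```text
$.steps[0]: bad value
```

Call:
move_arm([
  {"claw": 0, "dx": 0, "dy": 0, "dz": 0, "wx": 0, "wy": 0, "wz": -7.5},
  {"claw": 0, "dx": 0, "dy": 0, "dz": 0, "wx": 0, "wy": 0, "wz": -7.5},
  {"claw": 0, "dx": -0.041, "dy": -0.027, "dz": 0, "wx": 0, "wy": 0, "wz": 0},
  {"claw": 0, "dx": -0.041, "dy": -0.027, "dz": 0, "wx": 0, "wy": 0, "wz": 0},
  {"claw": 0, "dx": -0.041, "dy": -0.027, "dz": 0, "wx": 0, "wy": 0, "wz": 0},
  {"claw": 0, "dx": -0.041, "dy": -0.027, "dz": 0, "wx": 0, "wy": 0, "wz": 0},
  {"claw": 0, "dx": -0.041, "dy": -0.027, "dz": 0, "wx": 0, "wy": 0, "wz": 0},
  {"claw": 0, "dx": -0.041, "dy": -0.027, "dz": 0, "wx": 0, "wy": 0, "wz": 0},
  {"claw": 0, "dx": -0.041, "dy": -0.027, "dz": 0, "wx": 0, "wy": 0, "wz": 0},
  {"claw": 0, "dx": -0.041, "dy": -0.027, "dz": 0, "wx": 0, "wy": 0, "wz": 0},
  {"claw": 0, "dx": 0, "dy": 0, "dz": 0, "wx": 0, "wy": 0, "wz": 0},
])

```text
time_s: 1.48
eef_pos: [0.4695, 0.3172, 0.2042]
tool_rot: [0.007, -3.14, 0.002]
contact_force: [-0.6, 0.1, -0.1]
grip_width: 0.003
grasp_force: 0.0
```

Call:
move_arm([
  {"claw": 0, "dx": 0, "dy": 0, "dz": 0.042, "wx": 0, "wy": 0, "wz": 0},
  {"claw": 0, "dx": 0, "dy": 0, "dz": 0.042, "wx": 0, "wy": 0, "wz": 0},
  {"claw": 0, "dx": 0, "dy": 0, "dz": 0.042, "wx": 0, "wy": 0, "wz": 0},
  {"claw": 0, "dx": 0, "dy": 0, "dz": 0.038, "wx": 0, "wy": 0, "wz": 0},
  {"claw": 0, "dx": 0, "dy": -0.008, "dz": 0, "wx": 0, "wy": 0, "wz": 0},
  {"claw": 0, "dx": 0, "dy": -0.006, "dz": 0, "wx": 0, "wy": 0, "wz": 0},
  {"claw": 0, "dx": 0, "dy": -0.006, "dz": 0, "wx": 0, "wy": 0, "wz": 0},
  {"claw": 0, "dx": 0, "dy": -0.006, "dz": 0, "wx": 0, "wy": 0, "wz": 0},
  {"claw": 0, "dx": 0, "dy": -0.006, "dz": 0, "wx": 0, "wy": 0, "wz": 0},
  {"claw": 0, "dx": 0, "dy": 0, "dz": 0, "wx": 0, "wy": 0, "wz": 0},
])

```text
time_s: 2.72
eef_pos: [0.4681, 0.287, 0.042]
tool_rot: [-0.013, 3.141, -0.0]
contact_force: [0.2, 1.3, 0.4]
grip_width: 0.004
grasp_force: 0.5
```

Run:
```python
from h import *
a=read_camera("top");cv2.imwrite("pics/t1.png",cv2.resize(a[198:273,238:368],None,fx=6,fy=6,interpolation=cv2.INTER_CUBIC))
```

```text
(no output)
```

View pics/t1.png

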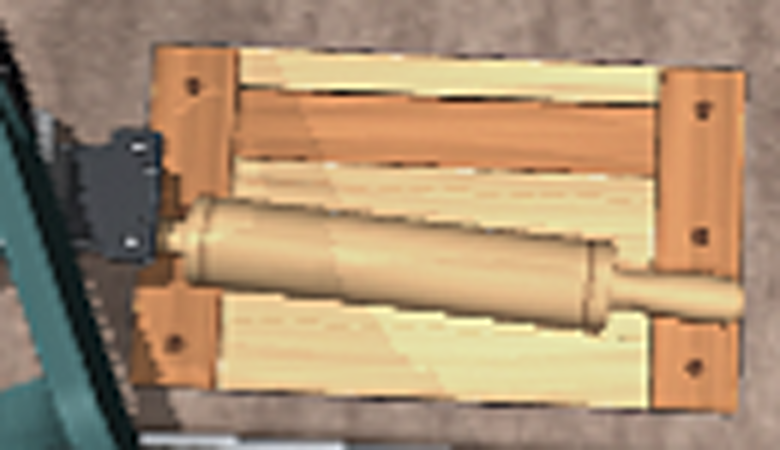

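The pin has slid right along its axis: its right end is now at (742,298), about 17 mm further, and the push is clean. I'll finish the nudge, then back off.

Call:
move_arm([
  {"claw": 0, "dx": 0, "dy": -0.005, "dz": 0, "wx": 0, "wy": 0, "wz": 0},
  {"claw": 0, "dx": 0, "dy": -0.005, "dz": 0, "wx": 0, "wy": 0, "wz": 0},
  {"claw": 0, "dx": 0, "dy": -0.005, "dz": 0, "wx": 0, "wy": 0, "wz": 0},
  {"claw": 0, "dx": 0, "dy": -0.005, "dz": 0, "wx": 0, "wy": 0, "wz": 0},
  {"claw": 0, "dx": 0, "dy": 0, "dz": 0, "wx": 0, "wy": 0, "wz": 0},
  {"claw": 0, "dx": 0, "dy": 0.03, "dz": 0, "wx": 0, "wy": 0, "wz": 0},
  {"claw": 1, "dx": 0, "dy": 0, "dz": -0.06, "wx": 0, "wy": 0, "wz": 0},
  {"claw": 1, "dx": 0.05, "dy": 0, "dz": -0.03, "wx": 0, "wy": 0, "wz": 0},
  {"claw": 1, "dx": 0.05, "dy": -0.02, "dz": 0, "wx": 0, "wy": 0, "wz": 0},
])

```text
time_s: 3.9
eef_pos: [0.3687, 0.2773, 0.1345]
tool_rot: [-0.015, 3.136, 0.003]
contact_force: [0.8, -1.4, -0.5]
grip_width: 0.287
grasp_force: 0.0
```

Run:
```python
from h import *
print(observe()["eef_pos"])
a=read_camera("top");cv2.imwrite("pics/t2.png",cv2.resize(a[198:273,238:368],None,fx=6,fy=6,interpolation=cv2.INTER_CUBIC))
```

```text
[0.36868712 0.27725318 0.13451771]
```

View pics/t2.png

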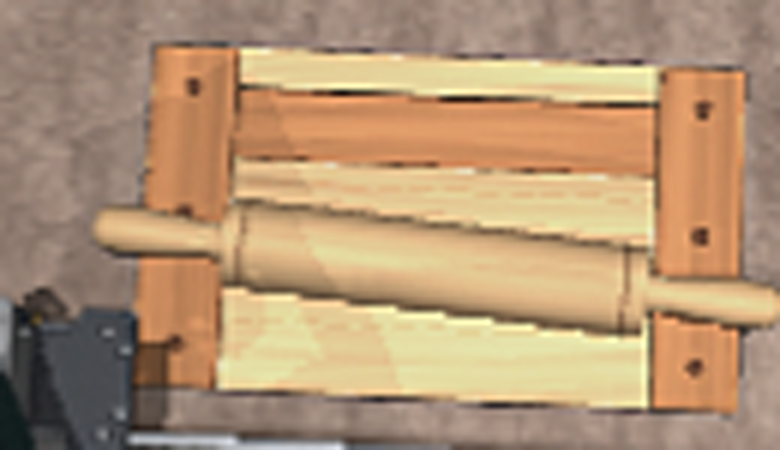

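The pin now runs from about (95,228) to (782,306) in the crop, centred well along the board. It is still turned slightly clockwise relative to it.

Run:
```python
from h import *
c=calibration("top")
f=lambda p:np.array([(238+(x+.5)/6-.5,198+(y+.5)/6-.5) for x,y in p])
E=ray(c,f([(95,228),(782,306),(228,242),(648,290)]),.049);print(E.round(4),E[:2].mean(0),E[2:].mean(0)); d=E[0]-E[1];print(np.arctan2(-d[0],d[1]))
```

```text
[[ 0.4652  0.2541  0.049 ]
 [ 0.4419 -0.1385  0.049 ]
 [ 0.4615  0.1774  0.049 ]
 [ 0.447  -0.0623  0.049 ]] [0.45355184 0.05779883 0.049     ] [0.45426022 0.05756388 0.049     ]
-0.05936542448872925
```

Call:
move_arm([
  {"claw": 1, "dx": -0.004, "dy": -0.044, "dz": 0, "wx": 0, "wy": 0, "wz": 0},
  {"claw": 1, "dx": -0.004, "dy": -0.044, "dz": 0, "wx": 0, "wy": 0, "wz": 0},
  {"claw": 1, "dx": -0.004, "dy": -0.044, "dz": 0, "wx": 0, "wy": 0, "wz": 0},
  {"claw": 1, "dx": -0.004, "dy": -0.044, "dz": 0, "wx": 0, "wy": 0, "wz": 0},
  {"claw": 1, "dx": -0.004, "dy": -0.043, "dz": 0, "wx": 0, "wy": 0, "wz": 0},
  {"claw": 1, "dx": 0, "dy": 0, "dz": 0, "wx": 0, "wy": 0, "wz": 0},
  {"claw": 1, "dx": 0, "dy": 0, "dz": 0, "wx": 0, "wy": 0, "wz": 0},
])

```text
time_s: 4.82
eef_pos: [0.3895, 0.0578, 0.1311]
tool_rot: [0.013, -3.14, -0.0]
contact_force: [0.5, 0.6, -0.4]
grip_width: 0.998
grasp_force: 0.0
```

Call:
move_arm([
  {"claw": 1, "dx": 0, "dy": 0, "dz": 0.04, "wx": 0, "wy": 0, "wz": 0},
  {"claw": 1, "dx": 0, "dy": 0, "dz": 0.04, "wx": 0, "wy": 0, "wz": 0},
  {"claw": 1, "dx": 0, "dy": 0, "dz": 0.015, "wx": 0, "wy": 0, "wz": 0},
  {"claw": 1, "dx": -0.015, "dy": 0, "dz": 0, "wx": 0, "wy": 0, "wz": 0},
  {"claw": 1, "dx": -0.005, "dy": 0, "dz": 0, "wx": 0, "wy": 0, "wz": 0},
  {"claw": 1, "dx": -0.004, "dy": 0, "dz": 0, "wx": 0, "wy": 0, "wz": 0},
  {"claw": 1, "dx": -0.004, "dy": 0, "dz": 0, "wx": 0, "wy": 0, "wz": 0},
  {"claw": 1, "dx": -0.004, "dy": 0, "dz": 0, "wx": 0, "wy": 0, "wz": 0},
  {"claw": 1, "dx": -0.004, "dy": 0, "dz": 0, "wx": 0, "wy": 0, "wz": 0},
  {"claw": 1, "dx": -0.004, "dy": 0, "dz": 0, "wx": 0, "wy": 0, "wz": 0},
  {"claw": 1, "dx": -0.004, "dy": 0, "dz": 0, "wx": 0, "wy": 0, "wz": 0},
  {"claw": 1, "dx": -0.004, "dy": 0, "dz": 0, "wx": 0, "wy": 0, "wz": 0},
  {"claw": 1, "dx": -0.004, "dy": 0, "dz": 0, "wx": 0, "wy": 0, "wz": 0},
  {"claw": 1, "dx": 0, "dy": 0, "dz": 0, "wx": 0, "wy": 0, "wz": 0},
])

```text
time_s: 6.58
eef_pos: [0.4422, 0.0582, 0.0365]
tool_rot: [-0.014, 3.141, 0.0]
contact_force: [0.3, 0.8, -0.0]
grip_width: 1.002
grasp_force: 0.0
```

Run:
```python
from h import *
a=read_camera("top");b=read_camera("scene")
z=lambda m:cv2.resize(m,None,fx=4,fy=4,interpolation=cv2.INTER_CUBIC)
cv2.imwrite("pics/t3.png",np.vstack([z(a[198:272,225:375]),z(b[198:272,232:382])]))
```

```text
(no output)
```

View pics/t3.png

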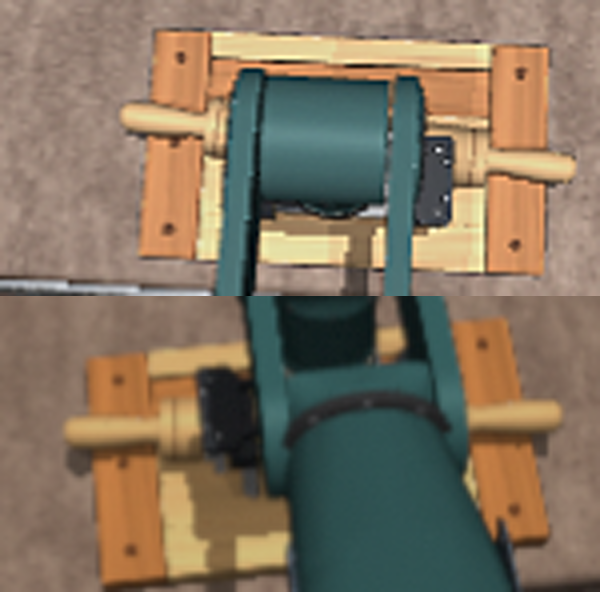

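In the top half the pin ends are at (122,114) and (575,167). It has rolled forward but is still skewed, so I'll measure that.

```bash
cat >> h.py <<'E'
def pin(l,r,s=4,ox=225,oy=198,z=.049):
    c=calibration("top"); E=ray(c,[(ox+(x+.5)/s-.5,oy+(y+.5)/s-.5) for x,y in (l,r)],z)
    d=E[0]-E[1]; print(E.round(4).tolist(),E.mean(0).round(4),"yaw",np.arctan2(-d[0],d[1]))
E
python3 -c "
from h import *
pin((122,114),(575,167))"
```

```text
[[0.4981, 0.2511, 0.049], [0.4733, -0.1391, 0.049]] [0.4857 0.056  0.049 ] yaw -0.06348665582578011
```

Call:
move_arm([
  {"claw": 1, "dx": 0.008, "dy": 0, "dz": 0, "wx": 0, "wy": 0, "wz": 0},
  {"claw": 1, "dx": 0, "dy": -0.027, "dz": 0, "wx": 0, "wy": 0, "wz": 0},
  {"claw": 1, "dx": 0, "dy": -0.027, "dz": 0, "wx": 0, "wy": 0, "wz": 0},
  {"claw": 1, "dx": -0.008, "dy": 0, "dz": 0, "wx": 0, "wy": 0, "wz": 0},
  {"claw": 1, "dx": -0.006, "dy": 0, "dz": 0, "wx": 0, "wy": 0, "wz": 0},
  {"claw": 1, "dx": -0.006, "dy": 0, "dz": 0, "wx": 0, "wy": 0, "wz": 0},
  {"claw": 1, "dx": -0.006, "dy": 0, "dz": 0, "wx": 0, "wy": 0, "wz": 0},
  {"claw": 1, "dx": -0.006, "dy": 0, "dz": 0, "wx": 0, "wy": 0, "wz": 0},
  {"claw": 1, "dx": -0.006, "dy": 0, "dz": 0, "wx": 0, "wy": 0, "wz": 0},
  {"claw": 1, "dx": -0.006, "dy": 0, "dz": 0, "wx": 0, "wy": 0, "wz": 0},
  {"claw": 1, "dx": -0.006, "dy": 0, "dz": 0, "wx": 0, "wy": 0, "wz": 0},
  {"claw": 1, "dx": -0.006, "dy": 0, "dz": 0, "wx": 0, "wy": 0, "wz": 0},
  {"claw": 1, "dx": -0.005, "dy": 0, "dz": 0, "wx": 0, "wy": 0, "wz": 0},
  {"claw": 1, "dx": 0, "dy": 0, "dz": 0, "wx": 0, "wy": 0, "wz": 0},
])

```text
time_s: 8.43
eef_pos: [0.4957, 0.0047, 0.0365]
tool_rot: [-0.014, 3.142, 0.0]
contact_force: [-0.2, 0.4, 0.4]
grip_width: 0.997
grasp_force: 0.0
```

Run:
```python
from h import *
a=read_camera("top");b=read_camera("scene")
z=lambda m:cv2.resize(m,None,fx=4,fy=4,interpolation=cv2.INTER_CUBIC)
cv2.imwrite("pics/t4.png",np.vstack([z(a[198:272,225:375]),z(b[198:272,232:382])]))
```

```text
(no output)
```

View pics/t4.png

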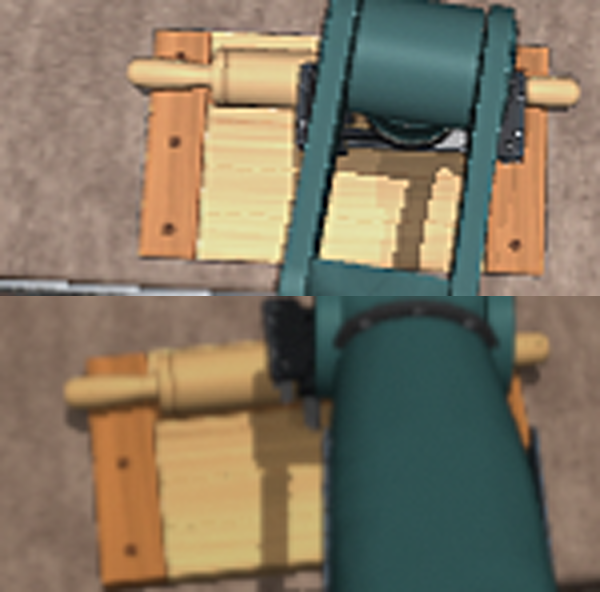

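The pin is now parallel to the groove and over it, with ends at (128,71) and (580,92) in the top view. I'll measure it, then back off.

```bash
python3 -c "
from h import *
pin((128,71),(580,92),z=.041)"
```

```text
[[0.5371, 0.2508, 0.041], [0.5396, -0.1427, 0.041]] [0.5384 0.0541 0.041 ] yaw 0.006274152241788505
```

Call:
move_arm([
  {"claw": 1, "dx": 0.015, "dy": 0, "dz": 0, "wx": 0, "wy": 0, "wz": 0},
  {"claw": 1, "dx": 0.045, "dy": 0, "dz": 0, "wx": 0, "wy": 0, "wz": 0},
  {"claw": 1, "dx": 0.05, "dy": 0, "dz": -0.03, "wx": 0, "wy": 0, "wz": 0},
  {"claw": 0, "dx": 0, "dy": -0.05, "dz": -0.03, "wx": 0, "wy": 0, "wz": 0},
  {"claw": 0, "dx": 0, "dy": -0.05, "dz": 0, "wx": 0, "wy": 0, "wz": 0},
  {"claw": 0, "dx": 0, "dy": -0.05, "dz": 0, "wx": 0, "wy": 0, "wz": 0},
  {"claw": 0, "dx": 0, "dy": -0.05, "dz": 0, "wx": 0, "wy": 0, "wz": 0},
])

```text
time_s: 9.4
eef_pos: [0.386, -0.1972, 0.0967]
tool_rot: [-0.014, 3.141, -0.0]
contact_force: [0.5, 1.2, -0.1]
grip_width: 0.61
grasp_force: 0.0
```

Run:
```python
from h import *
a=read_camera("top");b=read_camera("scene")
z=lambda m:cv2.resize(m,None,fx=5,fy=5,interpolation=cv2.INTER_CUBIC)
cv2.imwrite("pics/t5.png",np.vstack([z(a[203:258,225:375]),z(b[200:258,232:382])]))
```

```text
(no output)
```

View pics/t5.png

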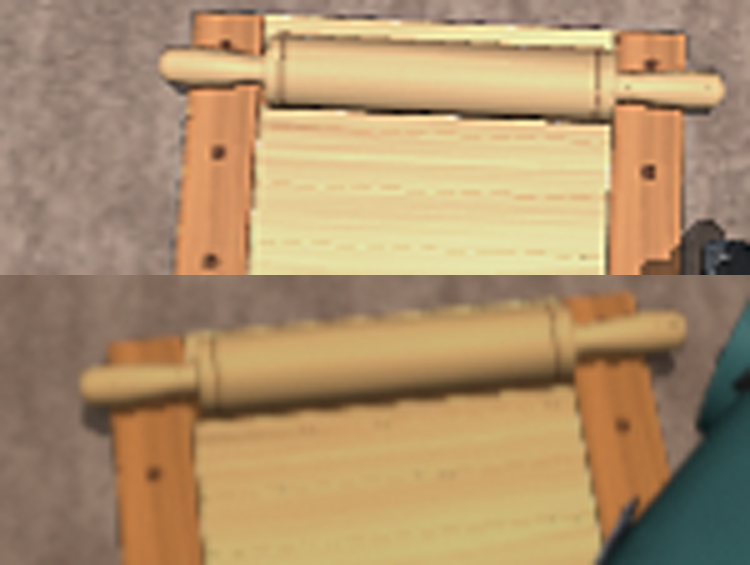

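The pin lies parallel in the groove, but its barrel's right end (615,85) is tight against the right strip. The measured centre is about 4 mm too far right, so I'll nudge it +y from the right handle end.

Call:
move_arm([
  {"claw": 0, "dx": -0.05, "dy": 0, "dz": 0, "wx": 0, "wy": 0, "wz": 0},
  {"claw": 0, "dx": -0.052, "dy": 0, "dz": 0, "wx": 0, "wy": 0, "wz": 0},
  {"claw": 0, "dx": -0.052, "dy": 0, "dz": 0, "wx": 0, "wy": 0, "wz": 0},
  {"claw": 0, "dx": 0, "dy": 0, "dz": 0, "wx": 0, "wy": 0, "wz": 0},
  {"claw": 0, "dx": 0, "dy": 0, "dz": 0.03, "wx": 0, "wy": 0, "wz": 0},
  {"claw": 0, "dx": 0, "dy": 0, "dz": 0.033, "wx": 0, "wy": 0, "wz": 0},
  {"claw": 0, "dx": 0, "dy": 0.015, "dz": 0, "wx": 0, "wy": 0, "wz": 0},
  {"claw": 0, "dx": 0, "dy": 0.015, "dz": 0, "wx": 0, "wy": 0, "wz": 0},
  {"claw": 0, "dx": 0, "dy": 0.008, "dz": 0, "wx": 0, "wy": 0, "wz": 0},
  {"claw": 0, "dx": 0, "dy": 0, "dz": 0, "wx": 0, "wy": 0, "wz": 0},
])

```text
time_s: 10.75
eef_pos: [0.5416, -0.1562, 0.0351]
tool_rot: [-0.017, 3.139, -0.002]
contact_force: [0.5, 0.1, 0.2]
grip_width: 0.005
grasp_force: 0.0
```

Not quite in contact yet. Small steps, watching the force.

Call:
move_arm([
  {"claw": 0, "dx": 0, "dy": 0.002, "dz": 0, "wx": 0, "wy": 0, "wz": 0},
  {"claw": 0, "dx": 0, "dy": 0.002, "dz": 0, "wx": 0, "wy": 0, "wz": 0},
])

```text
time_s: 11.0
eef_pos: [0.5409, -0.1531, 0.0336]
tool_rot: [-0.013, 3.141, -0.0]
contact_force: [0.5, 0.5, 0.3]
grip_width: 0.004
grasp_force: 0.0
```

Call:
move_arm([
  {"claw": 0, "dx": 0, "dy": 0.002, "dz": 0, "wx": 0, "wy": 0, "wz": 0},
  {"claw": 0, "dx": 0, "dy": 0.001, "dz": 0, "wx": 0, "wy": 0, "wz": 0},
])

```text
time_s: 11.25
eef_pos: [0.5408, -0.1505, 0.0335]
tool_rot: [-0.014, 3.141, -0.002]
contact_force: [0.1, -1.4, -0.7]
grip_width: 0.004
grasp_force: 0.9
```

Call:
move_arm([
  {"claw": 0, "dx": 0, "dy": 0.001, "dz": 0, "wx": 0, "wy": 0, "wz": 0},
  {"claw": 0, "dx": 0, "dy": 0.001, "dz": 0, "wx": 0, "wy": 0, "wz": 0},
  {"claw": 0, "dx": 0, "dy": 0, "dz": 0, "wx": 0, "wy": 0, "wz": 0},
  {"claw": 0, "dx": 0, "dy": -0.03, "dz": 0, "wx": 0, "wy": 0, "wz": 0},
  {"claw": 0, "dx": 0, "dy": -0.02, "dz": -0.05, "wx": 0, "wy": 0, "wz": 0},
  {"claw": 0, "dx": 0.05, "dy": 0, "dz": -0.03, "wx": 0, "wy": 0, "wz": 0},
  {"claw": 0, "dx": 0.05, "dy": 0, "dz": -0.03, "wx": 0, "wy": 0, "wz": 0},
  {"claw": 0, "dx": 0, "dy": -0.03, "dz": 0, "wx": 0, "wy": 0, "wz": 0},
])

```text
time_s: 12.25
eef_pos: [0.4407, -0.2279, 0.1475]
tool_rot: [-0.016, 3.136, -0.003]
contact_force: [0.4, -0.2, -0.0]
grip_width: 0.007
grasp_force: 0.0
```

Run:
```python
from h import *
a=read_camera("top");b=read_camera("scene")
z=lambda m:cv2.resize(m,None,fx=5,fy=5,interpolation=cv2.INTER_CUBIC)
cv2.imwrite("pics/t6.png",np.vstack([z(a[203:258,225:375]),z(b[200:258,232:382])]))
```

```text
(no output)
```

View pics/t6.png

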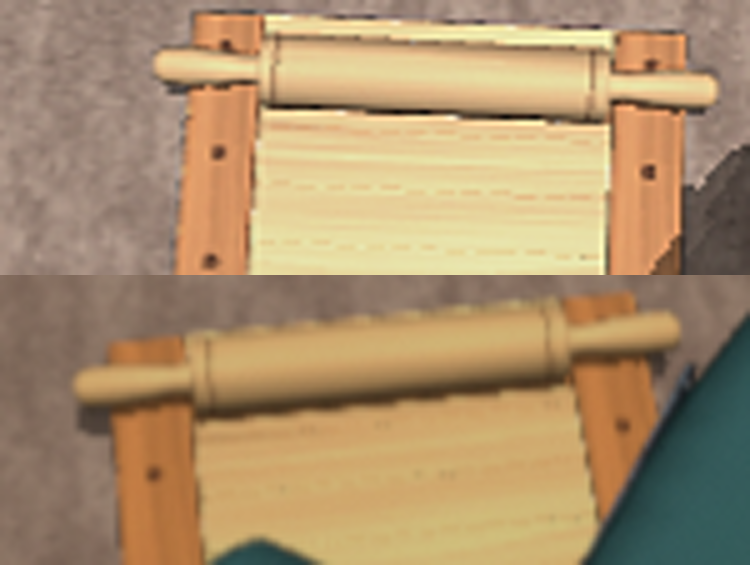

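Both views show the pin moved about 4 mm left. The ends are at top (153,65) and (718,90), scene (76,385) and (681,331). Small gaps to the strips now show on both sides, so I'll triangulate the ends for height.

Run:
```python
from h import *
pin((153,65),(718,90),s=5,ox=225,oy=203,z=.041)
def P(n):
    c=calibration(n);return c,np.linalg.inv(c["extrinsics"])[:3]
ct,Pt=P("top");cs,Ps=P("scene")
def tri(t,s):
    u=[cv2.undistortPoints(np.array([[[ox+(x+.5)/5-.5,oy+(y+.5)/5-.5]]]),K(c),np.array(c["D"],float)).reshape(2,1) for c,(x,y),ox,oy in((ct,t,225,203),(cs,s,232,200))]
    X=cv2.triangulatePoints(Pt,Ps,*u);return (X[:3]/X[3]).ravel().round(4)
for k,t,s in(("now",((153,65),(718,90)),((76,110),(681,56))),("before",((159,66),(724,90)),((82,110),(687,57)))):
    print(k,tri(t[0],s[0]),tri(t[1],s[1]))
# board back corners as check (z=.024)
print(tri((194,12),(108,66)),tri((687,33),(634,18)))
```

```text
[[0.5361, 0.2557, 0.041], [0.5394, -0.1377, 0.041]] [0.5378 0.059  0.041 ] yaw 0.008551622971556224
now [0.5356 0.2548 0.0425] [ 0.5413 -0.1393  0.0296]
before [0.5352 0.2508 0.0423] [ 0.5421 -0.1439  0.026 ]
[0.5796 0.234  0.0179] [ 0.5852 -0.118   0.0082]
```

The position is right in the plane: centre (0.538, 0.059) against the rest at (0.535, 0.058). To settle the height, I'll probe above both barrel ends to 69 mm. Fully down, the pin's top is at 66 mm; riding up, it's at 74 mm.

Call:
move_arm([
  {"claw": 0, "dx": -0.024, "dy": 0.0445, "dz": 0, "wx": 0, "wy": 0, "wz": 0},
  {"claw": 0, "dx": -0.024, "dy": 0.0445, "dz": 0, "wx": 0, "wy": 0, "wz": 0},
  {"claw": 0, "dx": -0.024, "dy": 0.0445, "dz": 0, "wx": 0, "wy": 0, "wz": 0},
  {"claw": 0, "dx": -0.024, "dy": 0.0445, "dz": 0, "wx": 0, "wy": 0, "wz": 0},
  {"claw": 0, "dx": 0, "dy": 0, "dz": 0, "wx": 0, "wy": 0, "wz": 0},
  {"claw": 0, "dx": 0, "dy": 0, "dz": 0.04, "wx": 0, "wy": 0, "wz": 0},
  {"claw": 0, "dx": 0, "dy": 0, "dz": 0.03, "wx": 0, "wy": 0, "wz": 0},
  {"claw": 0, "dx": 0, "dy": 0, "dz": 0.004, "wx": 0, "wy": 0, "wz": 0},
  {"claw": 0, "dx": 0, "dy": 0, "dz": 0.004, "wx": 0, "wy": 0, "wz": 0},
  {"claw": 0, "dx": 0, "dy": 0, "dz": 0, "wx": 0, "wy": 0, "wz": 0},
])

```text
time_s: 13.6
eef_pos: [0.5366, -0.0502, 0.0667]
tool_rot: [-0.014, 3.139, -0.0]
contact_force: [0.0, 0.8, -0.4]
grip_width: 0.003
grasp_force: 0.0
```

Call:
move_arm([
  {"claw": 0, "dx": 0, "dy": 0, "dz": -0.04, "wx": 0, "wy": 0, "wz": 0},
  {"claw": 0, "dx": 0, "dy": 0.053, "dz": 0, "wx": 0, "wy": 0, "wz": 0},
  {"claw": 0, "dx": 0, "dy": 0.053, "dz": 0, "wx": 0, "wy": 0, "wz": 0},
  {"claw": 0, "dx": 0, "dy": 0.053, "dz": 0, "wx": 0, "wy": 0, "wz": 0},
  {"claw": 0, "dx": 0, "dy": 0.053, "dz": 0, "wx": 0, "wy": 0, "wz": 0},
  {"claw": 0, "dx": 0, "dy": 0, "dz": 0, "wx": 0, "wy": 0, "wz": 0},
  {"claw": 0, "dx": 0, "dy": 0, "dz": 0.032, "wx": 0, "wy": 0, "wz": 0},
  {"claw": 0, "dx": 0, "dy": 0, "dz": 0.004, "wx": 0, "wy": 0, "wz": 0},
  {"claw": 0, "dx": 0, "dy": 0, "dz": 0.004, "wx": 0, "wy": 0, "wz": 0},
  {"claw": 0, "dx": 0, "dy": 0, "dz": 0, "wx": 0, "wy": 0, "wz": 0},
])

```text
time_s: 14.85
eef_pos: [0.5348, 0.1616, 0.0667]
tool_rot: [-0.013, 3.14, 0.0]
contact_force: [-1.2, -0.9, 1.2]
grip_width: 0.005
grasp_force: 0.0
```

Both barrel ends are down, with the finger reaching 66.7 mm at each. I'll retract and hand in.

Call:
move_arm([
  {"claw": 0, "dx": 0, "dy": 0, "dz": -0.04, "wx": 0, "wy": 0, "wz": 0},
  {"claw": 0, "dx": 0, "dy": 0, "dz": -0.05, "wx": 0, "wy": 0, "wz": 0},
  {"claw": 0, "dx": 0.04, "dy": 0, "dz": -0.02, "wx": 0, "wy": 0, "wz": 0},
  {"claw": 0, "dx": 0, "dy": 0, "dz": 0, "wx": 0, "wy": 0, "wz": 0},
  {"claw": 0, "dx": 0, "dy": 0, "dz": 0, "wx": 0, "wy": 0, "wz": 0},
  {"claw": 0, "dx": 0, "dy": 0, "dz": 0, "wx": 0, "wy": 0, "wz": 0},
  {"claw": 0, "dx": 0, "dy": 0, "dz": 0, "wx": 0, "wy": 0, "wz": 0},
])

```text
time_s: 15.72
eef_pos: [0.4939, 0.1615, 0.1743]
tool_rot: [0.014, -3.14, 0.001]
contact_force: [-0.0, 1.0, 0.1]
grip_width: 0.005
grasp_force: 0.0
```

Run:
```python
from h import *
a=read_camera("top"); o=cv2.imread("pics/t6.png")[:275]
n=cv2.resize(a[203:258,225:375],None,fx=5,fy=5,interpolation=cv2.INTER_CUBIC)
print("mean change near left/right pin ends",[float(cv2.absdiff(n[40:125,s],o[40:125,s]).mean()) for s in (slice(140,240),slice(600,730))])
print(sign_off())
```

```text
mean change near left/right pin ends [103.7353725490196, 5.613001508295626]
the job is handed in; nothing more can be done
None
```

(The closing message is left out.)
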